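Eject a gauge pin, then draw it half out and hold it for inspection

ROBOT

A 6-joint arm with a two-finger parallel gripper is mounted at the origin on the work surface. World frame = base frame: x ahead of the robot, y to its left, z up, the work surface at z = 0. Lengths are in m, angles in rad, forces in N, time in s.
With the tool pointing down it reaches from about 0.375 to 0.9 m from the base axis. Payload 3.1 kg.
Tool frame: the origin (TCP) lies at the very end of the fingers, on their centre line; the grasp point (between the pads) lies 19 mm behind it (manip.hold_point_z is the distance from the TCP to the grasp point, in m); y points along the fingers, z is the direction in which the jaws open and shut, and the axes are right-handed (so a half turn about y gives the same grasp; the last joint's range is limited). The gripper opens to 85 mm and grips with 20 to 120 N. Pads are 22 mm wide; open, the fingers measure 114 mm over their backs; the gripper's body (76 mm by 85 mm) begins 54 mm behind the grasp point. The pads swing forward as they close: fully open they stand 13 mm farther back than shut.
Start: joints at [1.052, 0.527, 1.433, -0, 1.181, -0.178], TCP at [0.209, 0.589, 0.231] pointing down, gripper open.
Joint ranges: [-3.08, 3.08], [-0.75, 2.2], [0.22, 2.44], [-1.43, 4.57], [0, 2.65], [-2.85, 2.85]. Speed limits (rad/s): [2.79, 2.79, 3.14, 3.14, 3.14, 3.14].

INTERFACE

Orientations are given as a unit quaternion [x, y, z, w].
In Python, from station import manip, eyes, workorder gives the robot as it stands. The module is installed in compiled form; this text tells all that it offers.
- The arm moves only by the shell command python3 -m jog 'ROWS' [OPENING] [FORCE]. ROWS is JSON, a list of rows, each a list of 2 entries, a list of its own where there are three numbers: the shift along the tool's x, y, z in cm, then the turn about the tool's y in rad. A call has 1 to 20 rows; each row is the pose to reach, as a shift and turn from the pose commanded when the call began, along the tool's axes at that moment; what a row does not reach only later rows make up. A row lasts 1/12 s, in which the tool goes at most 41.7 mm and 7.16 degrees, less where a joint would pass 70% of its speed; a pose out of reach is approached as far as the arm can. A call with a gripper value outside its range is refused whole. OPENING is the finger opening in cm, from 0 to 8.54, set as the call begins (- or left out, the last holds). The fingers move at their own pace and stop on an object; FORCE is the grip in N (left out, the last holds). Time passes only in rows, so rows that repeat a pose let the fingers close. It gives the time, the measured TCP pose, the force and the opening at its end, in the units of the state.
- manip.sense(): the state, without advancing time (a new reading comes with each control period).
- eyes.snapshot(name): name is "scene" or "top" or "wrist"; returns a dict with "frame" (400x640x3 uint8, red, green, blue), "vfov" (degrees; the focal length in pixels is half the picture's height over the tangent of half this angle, whatever the lens; pixels are square), "cx", "cy" (the principal point, pixels), "rvec" (rotation vector, rad) and "tvec" (3), from world to camera coordinates, as OpenCV has them. Camera axes: x right, y down, z forward; pixel columns grow to the right and rows downward; lengths in m; the calibration is good to about 2 mm. A picture is of the moment at which its call begins. There is no depth.
- workorder.sign_off(): hands the job in, once; it reports no verdict.
The state is a dict: "t": time; "q": joint angles; "qd": joint speeds; "tau": joint torques, N m; "tcp_pos": TCP position; "tool_rot": TCP orientation; "force": force on the tool from outside, world axes, zero at the start; "ft_torque": the same for the moment, N m; "finger_gap": opening from 0.0 (shut) to 1.0 (fully open).
Only numpy, scipy, OpenCV 4.12 (cv2) and the standard library are available. Lean on these libraries where they do the work, as an engineer would, in place of code of your own. Each camera call takes 0.05 s, during which the arm holds its last target. There are 200 camera calls.

TASK

Pull the ejector jig's sprung lever all the way down to push the flush steel gauge pin up, then ease it slowly back to rest without letting it snap, so that the pin is left standing proud. Then grip the pin and draw it straight up, in line with its bore so that it does not bind, until half of its length shows above the block (the thin ring at its middle is level with the block's top), never pulling it right out. Finish while holding it still there in the gripper, and leave the bottle, the phone and the tray alone.

Things in the scene. Friction and masses are not known exactly. Their poses are not given: they have to be found in the camera images.
- jig: Ejector jig, fixed: upright aluminium block 60 x 60 mm, 110 mm tall, on a dark steel base plate 110 x 130 x 8 mm. Origin: centre of the block's underside, 3 mm above the bench, on the blue mat; z up, y towards the lever's side. A vertical bore, 17 mm wide, opens in the block's flat top, its axis on the jig's z axis.
- bore_mouth (a point): Centre of the bore's mouth in the flat top of the block, 110 mm above the jig's origin; axes as the jig's.
- pin: Loose steel pin, 16 mm across, 100 mm long, 0.16 kg, upright in the bore. Origin: centre of its lower end; z along it. A thin dark ring marks mid-length. At the start its top is flush with the block. A full lever stroke lifts it 25 mm; spring plungers in the bore then keep it up with a few N of drag. Once over 38 mm shows it is clear of them and would drop if let go.
- pin_top (a point): Centre of the pin's upper end face, 100 mm above its origin.
- lever (a joint): Angle of the sprung lever: 0 at rest on its stop (arm 0.45 rad above level), 0.9 rad at the full-stroke stop (arm 0.45 rad below level). It lifts the pin in proportion, 25 mm in all. A spring returns it: about 3 N at the handle near rest, 9 N at full stroke; let go, it snaps back.
- lever_hinge (a point): Hinge axis of the lever, which runs along the jig's x; 47 mm to the jig's +y and 95 mm above the jig's origin.
- lever_handle (a point): Middle of the lever's grip: a black rubber bar 18 mm in diameter, 66 mm long, parallel to jig x, reaching to jig +x from the end of the 12 mm thick arm. This point is 50 mm to jig +x of the arm's line (jig x = 0), 130 mm from the hinge axis, 154 mm above the bench at rest, 42 mm at full stroke. Pinch it from above or press it down.
- flux_bottle: Bystander: closed white bottle, 40 mm in diameter, 100 mm tall, standing. Origin: centre of its underside.
- phone: Bystander: dark phone lying flat, 72 x 148 x 8 mm. Origin: centre of its underside.
- screw_tray: Bystander: grey open screw tray with dividers, 90 x 120 x 22 mm. Origin: centre of its underside.

How it is judged:
On the way, in this order (a step that is already met when the one before it is completed fails the run):
1. the lever is pulled through its whole stroke (value of joint lever above 0.8 rad), for 0.1 s.
2. the lever is back at rest and the pin stands proud of the block (value of joint lever below 0.08 rad and z of pin_top in the frame of bore_mouth above 0.015 m), for 0.2 s.
At the end, for the whole second after the job is handed in: The gripper holds the pin still and upright with 40 to 60 mm of it showing above the block (half is 50 mm), its lower part still in the bore, pressing on the jig with less than 12 N; the lever is at rest (below 0.08 rad) (z of pin_top in the frame of bore_mouth between 0.04 and 0.06 m and horizontal distance between pin and jig below 0.004 m and angle between pin's own z axis and vertical below 0.05 rad and contact force between the fingers and pin above 2 N and contact force between pin and jig below 12 N and linear speed of pin below 0.01 m/s and value of joint lever below 0.08 rad); the arm keeps its last pose, push and grip.
It fails at once if the lever snaps back (faster than 2 rad/s while still more than 0.15 rad from rest) (velocity of joint lever below -2 rad/s and value of joint lever above 0.15 rad).
It fails at once if the pin is jammed in the bore (over 40 N against the jig) (contact force between pin and jig above 40 N).
It fails at once if the pin is pulled out of the bore (more than 80 mm showing) (z of pin_top in the frame of bore_mouth above 0.08 m).
It fails at once if the bottle, the phone or the tray is disturbed (moved over 15 mm) (distance of any of flux_bottle, phone, screw_tray from where it was at the start of the episode above 0.015 m).
It also fails if it takes over 64 s, if anything falls off the work surface, if the arm or the gripper's body presses on something with over 40 N, if the wrist force passes 120 N, or if a joint passes its speed limit or range.

## Working session

There is one attempt and no reset: what is moved stays moved. The work goes in short steps, Python scripts to look and compute and a shell command to move; the robot and the scene stay as the last step left them, time stands still between calls to the robot, and variables do not carry over. Pictures are saved under pics/ and viewed, about 8 in all and at most 12, crops included, and the job is handed in when it is done.

```bash
mkdir -p pics; cat > h.py <<'E'
from station import manip, eyes, workorder
import numpy as np, cv2
def snap(n,f):
    s=eyes.snapshot(n); cv2.imwrite('pics/'+f,s['frame'][:,:,::-1]); np.savez('pics/'+f+'.npz',**{k:v for k,v in s.items()}); return s
def cam(s):
    F=200/np.tan(np.radians(float(s['vfov']))/2); K=np.array([[F,0,s['cx']],[0,F,s['cy']],[0,0,1]],float)
    R=cv2.Rodrigues(np.array(s['rvec'],float))[0]; return K,R,np.array(s['tvec'],float).ravel()
def onz(s,u,v,z):
    K,R,t=cam(s); d=R.T@np.linalg.solve(K,[u,v,1]); c=-R.T@t; return c+d*(z-c[2])/d[2]
def proj(s,P):
    K,R,t=cam(s); p=K@(R@np.array(P,float)+t); return p[:2]/p[2]
E
python3 - <<'E'
from h import *
a=snap('scene','s1.png');b=snap('top','t1.png')
for s in(a,b):
    K,R,t=cam(s);print(-R.T@t,R[2],K[0,0])
print(manip.sense())
print(manip.hold_point_z)
E
```

```text
[ 1.0215912  -0.61977922  0.77441062] [-0.44288262  0.58572151 -0.67881168] 498.2238195339274
[ 0.45203815 -0.0442545   1.07979587] [ 0.14558832 -0.00602294 -0.98932693] 506.6098811250164
{'t': 0.1, 'q': array([ 1.05153804e+00,  5.28370751e-01,  1.43376693e+00,  1.40025390e-05,
        1.18139304e+00, -1.78513944e-01]), 'qd': array([-0.00046689, -0.00429534, -0.00280833,  0.00144461, -0.00140999,
        0.00083576]), 'tau': array([ 3.46662828e-04, -4.43312180e+01, -1.78587556e+01, -2.03804079e-04,
        3.81136357e-03,  1.78115562e-05]), 'tcp_pos': array([0.20852409, 0.58851364, 0.23043528]), 'tool_rot': array([ 0.69751082, -0.12012969,  0.11965261, -0.69622609]), 'force': array([-0.3086657 , -0.1724629 , -0.42000475]), 'ft_torque': array([ 0.03043574, -0.0194011 ,  0.03195483]), 'finger_gap': 1.000538891250253}
0.0187
```

View pics/s1.png

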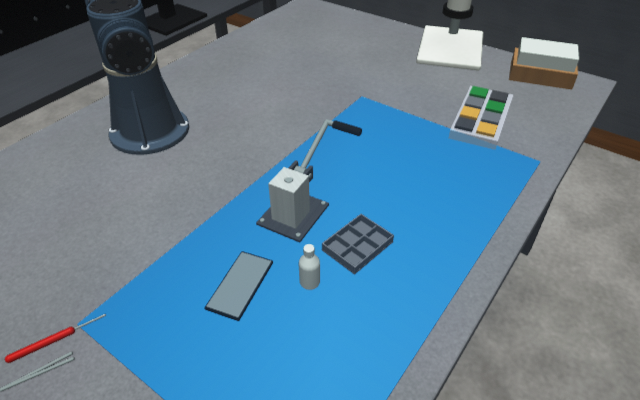

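View pics/t1.png

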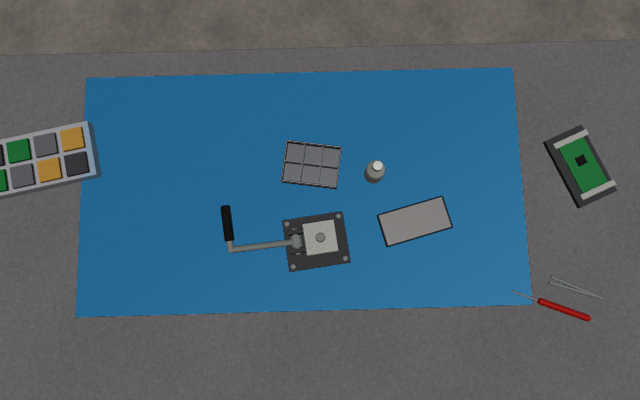

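The top view shows the pin at (320,238), the lever arm running left to about (231,247), and the handle centred near (227,222). The bottle, the tray and the phone are to the right of the jig or farther out from the robot.

```bash
python3 - <<'E'
from h import *
t=dict(np.load('pics/t1.png.npz'));s=dict(np.load('pics/s1.png.npz'))
for sc,f,x,y,w,h,o in((t,'t1',200,190,180,90,'tz'),(s,'s1',250,110,130,130,'sz')):
    im=cv2.imread(f'pics/{f}.png')[y:y+h,x:x+w]; cv2.imwrite(f'pics/{o}.png',cv2.resize(im,None,fx=4.4,fy=4.4,interpolation=2))
print('pin',onz(t,320,238,.113),onz(s,289.5,181,.113));print('h',onz(t,227,222,.154),onz(s,347,128,.154))
g=cv2.cvtColor(t['frame'],cv2.COLOR_RGB2HSV)
m=(g[:,:,2]<45).astype('uint8');m[:,:215]=0;m[:,240:]=0;m[:195]=0;m[260:]=0
n,l,st,c=cv2.connectedComponentsWithStats(m);i=1+st[1:,4].argmax();print(st[i],c[i]);print(cv2.minAreaRect(np.argwhere(l==i)[:,::-1].astype('f4')))
from scipy.spatial.transform import Rotation as R
print(R.from_quat(manip.sense()['tool_rot']).as_matrix())
E
```

```text
pin [ 0.51321221 -0.03798738  0.113     ] [ 0.52045075 -0.04080283  0.113     ]
h [0.54438701 0.13136172 0.154     ] [0.5434613  0.13191846 0.154     ]
[221 206  13  35 310] [226.81935484 222.9483871 ]
((226.82899475097656, 223.0222930908203), (35.00780487060547, 8.881290435791016), 82.56858825683594)
[[ 9.42504222e-01 -9.72983493e-04  3.34192827e-01]
 [-3.34194053e-01 -1.67617281e-03  9.42502799e-01]
 [-3.56874734e-04 -9.99998122e-01 -1.90496525e-03]]
```

View pics/tz.png

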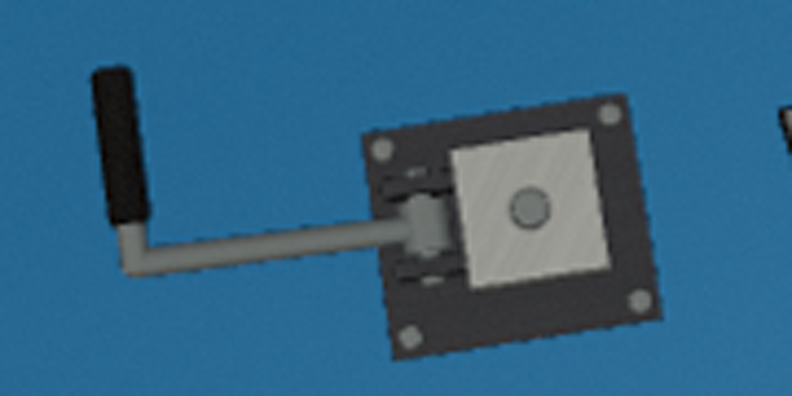

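The crop shows the pin at (530,208), with the block's top corners near (452,152), (588,130), (610,268) and (470,287).

View pics/sz.png

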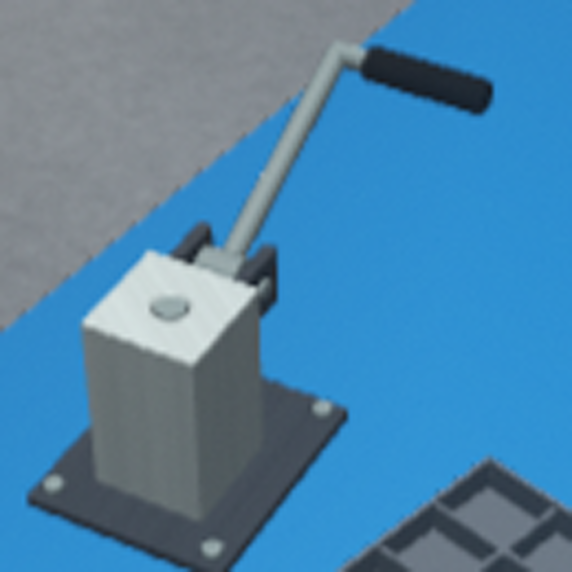

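```bash
python3 - <<'E'
from h import *
from scipy.optimize import least_squares
t=dict(np.load('pics/t1.png.npz'));s=dict(np.load('pics/s1.png.npz'))
P=[[0,0,.11],[.03,.03,.11],[.03,-.03,.11],[-.03,-.03,.11],[-.03,.03,.11],[.05,.164,.1515]]
T=np.array([[530,208],[452,152],[588,130],[610,268],[470,287],[120,145]])/4.4+[200,190]-.4
S=np.array([[170,308],[262,290],[193,364],[83,325],[150,252],[427,80]])/4.4+[250,110]-.4
def W(p): c,q=np.cos(p[2]),np.sin(p[2]); return [[p[0]+c*a-q*b,p[1]+q*a+c*b,.003+z] for a,b,z in P]
f=lambda p,v:np.ravel([proj(c,w)-u for c,U in v for w,u in zip(W(p),U)])
for v in ([(t,T)],[(s,S)],[(t,T),(s,S)]):
    r=least_squares(f,[.515,-.039,.12],args=(v,),loss='soft_l1');print(r.x,np.round(f(r.x,v).reshape(-1,2),1).tolist(),W(r.x)[5])
E
```

```text
[ 0.51497903 -0.03804032  0.12861713] [[-0.1, 0.2], [-0.2, -0.2], [-0.2, 0.0], [-0.2, -0.3], [0.4, 0.3], [0.3, -0.1]] [np.float64(0.5435309357344942), np.float64(0.1310182175720318), 0.1545]
[ 0.51577541 -0.03792656  0.13578823] [[0.3, -0.2], [-0.5, -0.1], [0.4, 0.5], [-0.3, -0.1], [-0.0, -0.1], [0.1, 0.1]] [np.float64(0.5431142565557803), np.float64(0.13133237900615546), 0.1545]
[ 0.5152886  -0.03795393  0.1311889 ] [[-0.1, 0.0], [-0.3, -0.3], [-0.3, -0.2], [-0.2, -0.5], [0.4, 0.2], [0.2, -0.0], [0.2, -0.3], [-0.7, -0.1], [0.1, 0.4], [-0.5, -0.2], [-0.1, -0.2], [0.1, 0.2]] [np.float64(0.543405634067957), np.float64(0.1311774761758337), 0.1545]
```

```bash
python3 -m jog '[[[2.5,0,-1.7],-0.03],[[5.5,0,-3.7],-0.06],[[8.5,0,-5.8],-0.1],[[11.5,0,-7.8],-0.13],[[14.5,0,-9.9],-0.16],[[17.5,0,-11.9],-0.19],[[20.5,0,-14],-0.22],[[23.5,0,-16],-0.25],[[26.5,0,-18],-0.28],[[29.5,0,-20.1],-0.31],[[32.5,0,-22.1],-0.34],[[35.5,0,-24.2],-0.37],[[38.5,0,-26.2],-0.4],[[41.5,0,-28.3],-0.43],[[44.5,0,-30.3],-0.46],[[46.85,0,-31.9],-0.472],[[46.85,0,-31.9],-0.472],[[46.85,0,-31.9],-0.472],[[46.85,0,-31.9],-0.472]]' 6 40; python3 - <<'E'
from h import *
from scipy.spatial.transform import Rotation as R
s=manip.sense();print(s['tcp_pos'],s['force']);print(R.from_quat(s['tool_rot']).as_matrix().round(4))
a=snap('wrist','w1.png');print(proj(a,[.5434,.1312,.154]),proj(a,[.5153,-.038,.113]))
E
```

```text
t: 1.68
tcp_pos: [0.5429, 0.132, 0.2308]
tool_rot: [-0.705, -0.045, 0.047, 0.706]
force: [-0.0, 0.6, -0.9]
finger_gap: 0.704
[0.54286826 0.13199215 0.2307686 ] [-0.00990386  0.64887795 -0.91434663]
[[ 9.915e-01 -2.000e-03 -1.303e-01]
 [ 1.303e-01  4.000e-04  9.915e-01]
 [-2.000e-03 -1.000e+00  6.000e-04]]
[316.88078015 202.82879547] [138.39626819 136.37154976]
```

View pics/w1.png

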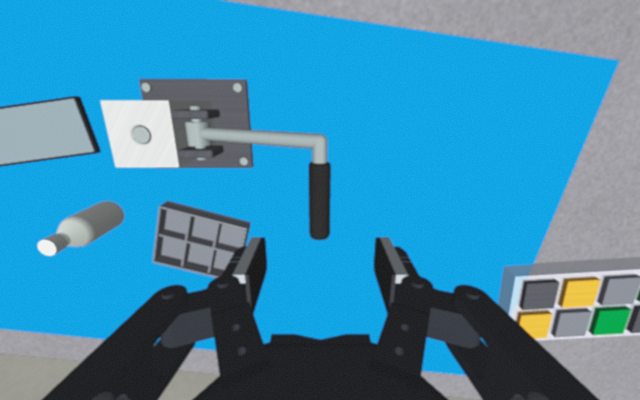

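The wrist view shows the handle at (319,201) and the pin at (141,134), both within about 3 px of the prediction. I'll go down and pinch the handle.

```bash
python3 -m jog '[[[0,2,0],0],[[0,4,-0.05],0],[[0,6,-0.1],0],[[0,8,-0.1],0],[[0,9,-0.1],0],[[0,9.6,-0.1],0],[[0,9.6,-0.1],0],[[0,9.6,-0.1],0]]' 6 40 && python3 -m jog '[[[0,0,0],0],[[0,0,0],0],[[0,0,0],0],[[0,0,0],0],[[0,0,0],0],[[0,0,0],0],[[0,0,0],0],[[0,0,0],0]]' 1.2 60
```

```text
t: 2.4
tcp_pos: [0.5441, 0.1314, 0.1358]
tool_rot: [-0.706, -0.047, 0.046, 0.706]
force: [0.7, 0.0, 0.0]
finger_gap: 0.704
t: 3.07
tcp_pos: [0.5443, 0.1316, 0.1362]
tool_rot: [-0.705, -0.047, 0.046, 0.706]
force: [-0.9, 4.7, 6.4]
finger_gap: 0.191
```

```bash
python3 -m jog '[[[0,0.3,0.13],0],[[0,0.6,0.27],0],[[0,1.2,0.5],0],[[0,1.8,0.7],0],[[0,2.45,0.9],0],[[0,3.07,1.03],0],[[0,3.7,1.15],0],[[0,4.35,1.23],0],[[0,5,1.28],0],[[0,5.65,1.3],0],[[0,5.65,1.3],0]]' && python3 -m jog '[[[0,0.65,-0.02],0],[[0,1.3,-0.07],0],[[0,1.95,-0.15],0],[[0,2.6,-0.26],0],[[0,3.2,-0.4],0],[[0,3.85,-0.58],0],[[0,4.45,-0.8],0],[[0,5.05,-1.03],0],[[0,5.6,-1.27],0],[[0,5.6,-1.27],0],[[0,5.6,-1.27],0],[[0,5.6,-1.27],0]]'; python3 -c "
from h import *
a=snap('wrist','w2.png');print(proj(a,[.5434,.1312,.042]))"
```

```text
t: 3.98
tcp_pos: [0.5427, 0.1444, 0.0793]
tool_rot: [-0.705, -0.047, 0.046, 0.706]
force: [-1.3, 4.9, 10.0]
finger_gap: 0.188
t: 4.98
tcp_pos: [0.544, 0.1347, 0.0235]
tool_rot: [-0.704, -0.047, 0.045, 0.707]
force: [-1.7, 17.8, 6.9]
finger_gap: 0.186
[310.3977716  265.34482976]
```

View pics/w2.png

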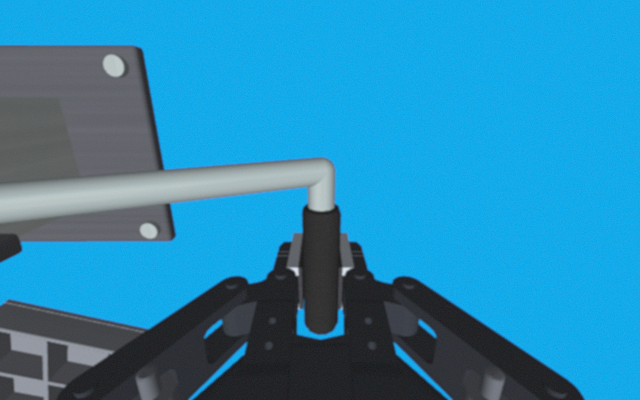

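The wrist view shows the handle still held between the pads, with the arm's elbow at about (322,170). I'll work out the lever angle from that.

```bash
python3 - <<'E'
from h import *
a=dict(np.load('pics/w2.png.npz'))
c,q=np.cos(.131),np.sin(.131)
def J(x,y,z): return [.5153+c*x-q*y,-.038+q*x+c*y,.003+z]
for th in(-.30,-.35,-.4,-.45,-.5):
    y,z=.047+.13*np.cos(th),.095+.13*np.sin(th)
    print(th,[proj(a,J(x,y,z)).round(1) for x in(0,.017,.05,.083)],J(.05,y,z), (proj(a,J(.05,y+.009,z))-proj(a,J(.05,y-.009,z))).round(1))
E
```

```text
-0.3 [array([325.7, 180.6]), array([325.5, 220.2]), array([325.1, 287.4]), array([324.8, 344.4])] [np.float64(0.5425092959509589), np.float64(0.13825819713407603), np.float64(0.05958237313402586)] [40.  -0.1]
-0.35 [array([320.4, 176.5]), array([320.4, 214.4]), array([320.4, 279.1]), array([320.4, 334.3])] [np.float64(0.5427803821540966), np.float64(0.13620068780063327), np.float64(0.05342328503079133)] [38.2 -0.1]
-0.4 [array([314.8, 172.9]), array([315.1, 209.2]), array([315.5, 271.6]), array([315.9, 325.2])] [np.float64(0.5430913395521434), np.float64(0.13384056123801583), np.float64(0.047375615499875436)] [36.6 -0.1]
-0.45 [array([309.1, 169.6]), array([309.6, 204.5]), array([310.4, 264.8]), array([311.1, 317. ])] [np.float64(0.5434413909135477), np.float64(0.1311837165335001), np.float64(0.04145448056554007)] [35.2 -0.1]
-0.5 [array([303.2, 166.7]), array([303.9, 200.3]), array([305.1, 258.7]), array([306.1, 309.5])] [np.float64(0.5438296612922091), np.float64(0.12823679441518945), np.float64(0.035674679981453614)] [33.9 -0.1]
```

```bash
python3 -m jog '[[[0,0.2,0.05],0],[[0,0.4,0.05],0],[[0,0.6,0.05],0],[[0,0.8,0.05],0],[[0,0.8,0.05],0],[[0,0.8,0.05],0],[[0,0.8,0.05],0]]'; python3 - <<'E'
from h import *
a=snap('wrist','w3.png');b=snap('scene','s3.png')
c,q=np.cos(.131),np.sin(.131)
def J(x,y,z): return [.5153+c*x-q*y,-.038+q*x+c*y,.003+z]
for th in(-.35,-.4,-.45):
    y,z=.047+.13*np.cos(th),.095+.13*np.sin(th)
    print(th,[proj(a,J(x,y,z)).round(1) for x in(0,.017,.05,.083)],proj(b,J(.0,y,z)).round(1))
print(proj(b,J(0,0,.11)),proj(b,J(0,0,.135)))
A=cv2.resize(b['frame'][110:240,240:400,::-1],None,fx=3.75,fy=3.75,interpolation=2)
B=a['frame'][130:380,220:420,::-1]; o=np.zeros((600,800,3),'u1'); o[:A.shape[0],:600]=A[:600,:600]; o[350:600,600:800]=B; cv2.imwrite('pics/m3.png',o)
E
```

```text
t: 5.62
tcp_pos: [0.5444, 0.1318, 0.0161]
tool_rot: [0.706, 0.047, -0.046, -0.705]
force: [-2.1, 3.4, 10.0]
finger_gap: 0.185
-0.35 [array([327.6, 181.4]), array([327.2, 221.4]), array([326.5, 289.2]), array([325.9, 346.6])] [327.1 156.9]
-0.4 [array([321.4, 177.3]), array([321.3, 215.5]), array([321.1, 280.8]), array([320.9, 336.5])] [326.6 159.5]
-0.45 [array([315.1, 173.7]), array([315.3, 210.3]), array([315.5, 273.3]), array([315.8, 327.4])] [326.1 162.1]
[288.38065872 179.29895238] [287.78447694 169.8273144 ]
```

View pics/m3.png

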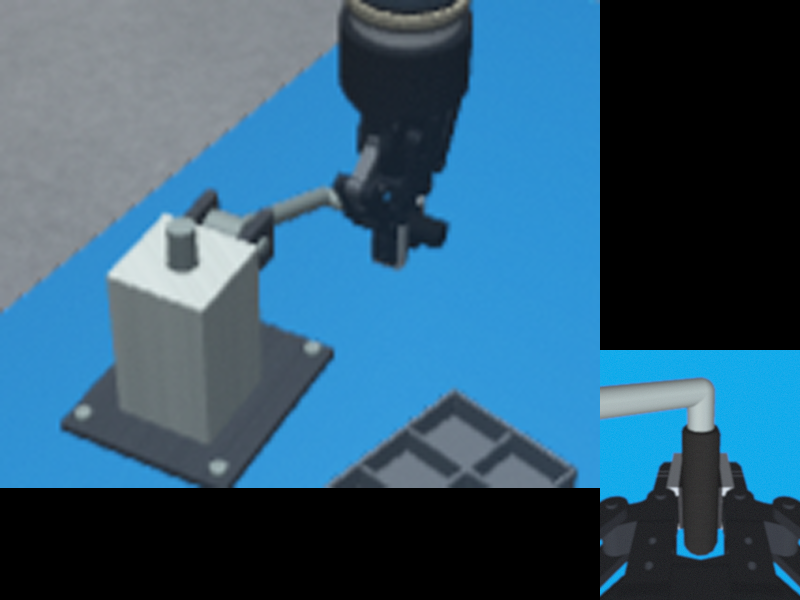

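The pin's top sits at about (181,228) in the crop, which is roughly 23–25 mm proud. The handle's y mirrors its value at rest, so the lever is at full stroke. I'll ease it back along the same arc.

```bash
python3 -m jog '[[[0,-0.3,0.13],0],[[0,-0.6,0.27],0],[[0,-0.9,0.4],0],[[0,-1.2,0.5],0],[[0,-1.5,0.6],0],[[0,-1.8,0.7],0],[[0,-2.15,0.8],0],[[0,-2.45,0.9],0],[[0,-2.75,0.97],0],[[0,-3.07,1.03],0],[[0,-3.4,1.1],0],[[0,-3.7,1.15],0],[[0,-4,1.2],0],[[0,-4.35,1.23],0],[[0,-4.7,1.26],0],[[0,-5,1.28],0],[[0,-5.3,1.3],0],[[0,-5.65,1.3],0]]' && python3 -m jog '[[[0,-0.3,0],0],[[0,-0.65,-0.02],0],[[0,-0.95,-0.04],0],[[0,-1.3,-0.07],0],[[0,-1.6,-0.1],0],[[0,-1.95,-0.15],0],[[0,-2.3,-0.2],0],[[0,-2.6,-0.26],0],[[0,-2.9,-0.33],0],[[0,-3.2,-0.4],0],[[0,-3.5,-0.48],0],[[0,-3.85,-0.58],0],[[0,-4.15,-0.68],0],[[0,-4.45,-0.8],0],[[0,-4.75,-0.91],0],[[0,-5.05,-1.03],0],[[0,-5.35,-1.16],0],[[0,-5.6,-1.27],0],[[0,-5.6,-1.27],0]]'
```

```text
t: 7.22
tcp_pos: [0.5426, 0.1445, 0.0714]
tool_rot: [-0.706, -0.047, 0.046, 0.706]
force: [3.7, -2.8, 5.6]
finger_gap: 0.19
t: 8.8
tcp_pos: [0.5438, 0.1348, 0.1283]
tool_rot: [-0.704, -0.046, 0.045, 0.707]
force: [3.0, 9.9, 3.0]
finger_gap: 0.188
```

```bash
python3 -m jog '[[[0,-0.2,0],0],[[0,-0.4,0],0],[[0,-0.6,0],0],[[0,-0.8,0],0],[[0,-0.8,0],0],[[0,-0.8,0],0],[[0,-0.8,0],0]]'; python3 - <<'E'
from h import *
b=snap('scene','s4.png')
c,q=np.cos(.131),np.sin(.131)
def J(x,y,z): return [.5153+c*x-q*y,-.038+q*x+c*y,.003+z]
for th in(.45,.35): print(proj(b,J(.0,.047+.13*np.cos(th),.095+.13*np.sin(th))))
cv2.imwrite('pics/m4.png',cv2.resize(b['frame'][100:240,240:400,::-1],None,fx=4,fy=4,interpolation=2))
E
```

```text
t: 9.38
tcp_pos: [0.5441, 0.1321, 0.1353]
tool_rot: [-0.705, -0.046, 0.046, 0.706]
force: [5.4, 2.5, 0.5]
finger_gap: 0.188
[326.29078294 121.75896206]
[327.34326546 125.13767219]
```

View pics/m4.png

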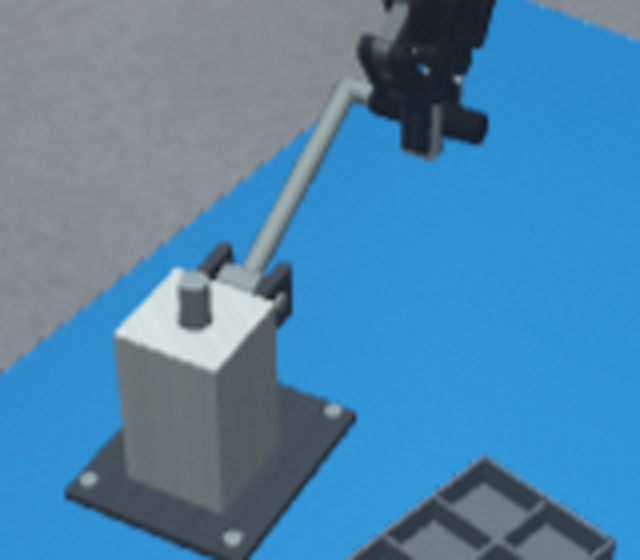

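The pin stands proud and the arm's elbow is back at its rest position, about (352,85) in the crop. I'll release the handle, rise, and move over the pin.

```bash
python3 -m jog '[[[0,0,0],0],[[0,0,0],0],[[0,0,0],0],[[0,0,0],0],[[0,0,0],0]]' 5 && python3 -m jog '[[[0,-1,0],0],[[0,-3,0],0],[[0,-5,0],0],[[0,-7,0],0],[[0,-9,0],0],[[-1,-9,-3],0],[[-2,-9,-6],0],[[-3,-9,-9],0],[[-4,-9,-12],0],[[-5,-9,-15],0],[[-5.1,-9,-16.5],0],[[-5.1,-9,-16.5],0],[[-5.1,-9,-16.5],0],[[-5.1,-9,-16.5],0]]' 3.6; python3 - <<'E'
from h import *
from scipy.spatial.transform import Rotation as R
s=manip.sense();print(s['tcp_pos'],s['force'],s['finger_gap']);M=R.from_quat(s['tool_rot']).as_matrix();print(M.round(4))
a=snap('wrist','w5.png');t=snap('top','t5.png')
for z in(.113,.138): print(proj(a,[.5153,-.038,z]))
c,q=np.cos(.131),np.sin(.131)
print('corners',[proj(a,[.5153+c*x-q*y,-.038+q*x+c*y,.113]).round(1).tolist() for x,y in((.03,.03),(.03,-.03),(-.03,-.03),(-.03,.03))])
cv2.imwrite('pics/m5.png',a['frame'][:,:,::-1])
E
```

```text
t: 9.85
tcp_pos: [0.5427, 0.1317, 0.1349]
tool_rot: [0.706, 0.046, -0.047, -0.705]
force: [-0.0, 0.1, 0.8]
finger_gap: 0.587
t: 11.02
tcp_pos: [0.5147, -0.0377, 0.2257]
tool_rot: [-0.705, -0.046, 0.046, 0.706]
force: [-0.9, 0.4, -0.7]
finger_gap: 0.422
[ 0.51465374 -0.03773063  0.22567273] [-0.87280917  0.43251467 -0.74303089] 0.42240530647837116
[[ 9.914e-01  0.000e+00 -1.309e-01]
 [ 1.309e-01  4.000e-04  9.914e-01]
 [ 1.000e-04 -1.000e+00  4.000e-04]]
[317.78072903 189.69811446]
[317.59692481 198.46517549]
corners [[348.1, 218.5], [287.6, 218.5], [285.2, 158.8], [350.2, 158.8]]
```

View pics/m5.png

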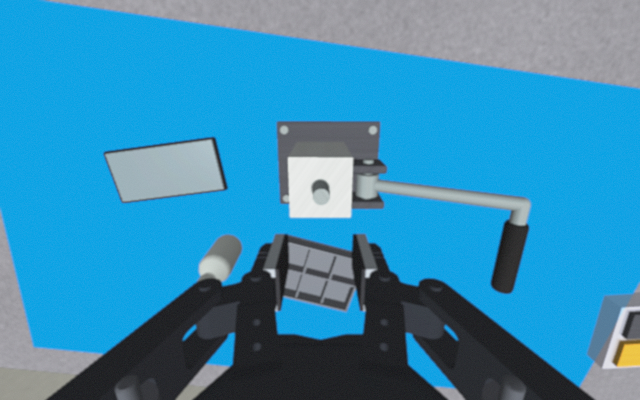

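The wrist view shows the pin's top at (320.5,197). It is midway between the pads, whose inner faces are near 287 and 355, so the jaw alignment looks good to about 0.5 mm. I'll go down and close gently.

```bash
python3 -m jog '[[[0,2,0],0],[[0,4,0],0],[[0,6,0],0],[[0,7,0],0],[[0,7.5,0],0],[[0,7.5,0],0],[[0,7.5,0],0]]' 3.6; python3 - <<'E'
from h import *
a=snap('wrist','w6.png');s=manip.sense();p=s['tcp_pos'];print(p,proj(a,[p[0],p[1],.138]),proj(a,[.5153,-.038,.138]))
cv2.imwrite('pics/m6.png',cv2.resize(a['frame'][150:350,220:420,::-1],None,fx=3,fy=3,interpolation=2))
E
```

```text
t: 11.7
tcp_pos: [0.5153, -0.0381, 0.1507]
tool_rot: [0.706, 0.047, -0.046, -0.705]
force: [0.1, -1.0, 0.5]
finger_gap: 0.428
[ 0.51556208 -0.03827614  0.15109627] [316.93879808 238.66923815] [317.43728104 238.34410472]
```

View pics/m6.png

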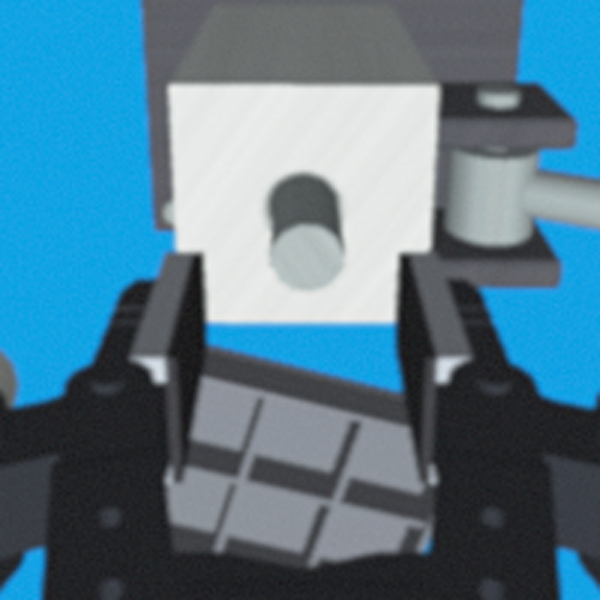

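The pin's top is at about 308 in the crop, against a jaw centre of about 302, so it is roughly 1 mm to the +z side of the tool. I'll shift 1 mm, go down, and close gently while watching the forces.

```bash
python3 -m jog '[[[0,0,0.05],0],[[0,1,0.1],0],[[0,2,0.1],0],[[0,3,0.1],0],[[0,3.35,0.1],0],[[0,3.35,0.1],0],[[0,3.35,0.1],0]]' && python3 -m jog '[[[0,0,0],0],[[0,0,0],0],[[0,0,0],0]]' 2.2 20 && python3 -m jog '[[[0,0,0],0],[[0,0,0],0]]' 1.9 20; python3 -m jog '[[[0,0,0],0],[[0,0,0],0]]' 1.7 20;  python3 -m jog '[[[0,0,0],0],[[0,0,0],0]]' 1.6 20
```

```text
t: 12.33
tcp_pos: [0.5143, -0.0373, 0.1162]
tool_rot: [-0.705, -0.046, 0.047, 0.706]
force: [0.3, -1.2, -0.2]
finger_gap: 0.424
t: 12.58
tcp_pos: [0.515, -0.0374, 0.1172]
tool_rot: [0.706, 0.047, -0.046, -0.705]
force: [0.1, -0.1, -0.1]
finger_gap: 0.259
t: 12.75
tcp_pos: [0.5148, -0.0374, 0.1171]
tool_rot: [0.706, 0.047, -0.046, -0.706]
force: [-0.0, 0.7, 0.4]
finger_gap: 0.222
t: 12.92
tcp_pos: [0.5147, -0.0374, 0.1169]
tool_rot: [0.706, 0.046, -0.046, -0.706]
force: [-0.2, 0.4, 0.4]
finger_gap: 0.202
t: 13.08
tcp_pos: [0.5147, -0.0374, 0.1169]
tool_rot: [0.706, 0.046, -0.046, -0.706]
force: [0.3, 0.3, -0.2]
finger_gap: 0.19
```

```bash
python3 -m jog '[[[0,0,0],0],[[0,0,0],0],[[0,0,0],0],[[0,0,0],0]]' 1.4 25; python3 -m jog '[[[0,0,0],0],[[0,0,0],0],[[0,0,0],0],[[0,0,0],0]]' 1.0 35; python3 -c "
from station import manip;s=manip.sense();print(s['force'],s['ft_torque'])"
```

```text
t: 13.42
tcp_pos: [0.5147, -0.0374, 0.1167]
tool_rot: [0.706, 0.046, -0.046, -0.706]
force: [0.0, -0.4, -0.2]
finger_gap: 0.175
t: 13.75
tcp_pos: [0.5146, -0.0374, 0.1167]
tool_rot: [-0.706, -0.046, 0.046, 0.706]
force: [-0.0, -0.3, -1.4]
finger_gap: 0.17
[-0.04060575 -0.28102269 -1.44503159] [-0.12636138 -0.05941758 -0.04013036]
```

Gripped, with almost no side force. I'll draw it up in small steps.

```bash
python3 -m jog '[[[0,-0.15,0],0],[[0,-0.3,0],0],[[0,-0.45,0],0],[[0,-0.6,0],0],[[0,-0.75,0],0],[[0,-0.9,0],0],[[0,-1,0],0],[[0,-1,0],0],[[0,-1,0],0]]' - 50 && python3 -m jog '[[[0,-0.15,0],0],[[0,-0.3,0],0],[[0,-0.45,0],0],[[0,-0.6,0],0],[[0,-0.75,0],0],[[0,-0.9,0],0],[[0,-1.1,0],0],[[0,-1.3,0],0],[[0,-1.5,0],0],[[0,-1.5,0],0],[[0,-1.5,0],0],[[0,-1.5,0],0]]'; python3 - <<'E'
from h import *
b=snap('scene','s7.png');s=manip.sense();print(s['tcp_pos'],s['force'],s['ft_torque'],s['finger_gap'])
for z in(.113,.123,.103,.163):print(z,proj(b,[.5153,-.038,z]).round(1))
cv2.imwrite('pics/m7.png',cv2.resize(b['frame'][130:220,240:360,::-1],None,fx=6.6,fy=6.6,interpolation=2))
E
```

```text
t: 14.5
tcp_pos: [0.5148, -0.0372, 0.1273]
tool_rot: [-0.706, -0.046, 0.046, 0.706]
force: [-0.3, 1.9, -3.0]
finger_gap: 0.169
t: 15.5
tcp_pos: [0.5146, -0.0373, 0.1418]
tool_rot: [-0.706, -0.046, 0.046, 0.706]
force: [0.4, 0.9, -3.1]
finger_gap: 0.165
[ 0.51460773 -0.03735511  0.14173481] [ 0.95847858 -0.55666572 -2.09608901] [-0.01872999  0.03917377 -0.06787898] 0.16176465896811593
0.113 [288.4 179.3]
0.123 [288.1 175.5]
0.103 [288.6 183. ]
0.163 [287.2 160. ]
```

View pics/m7.png

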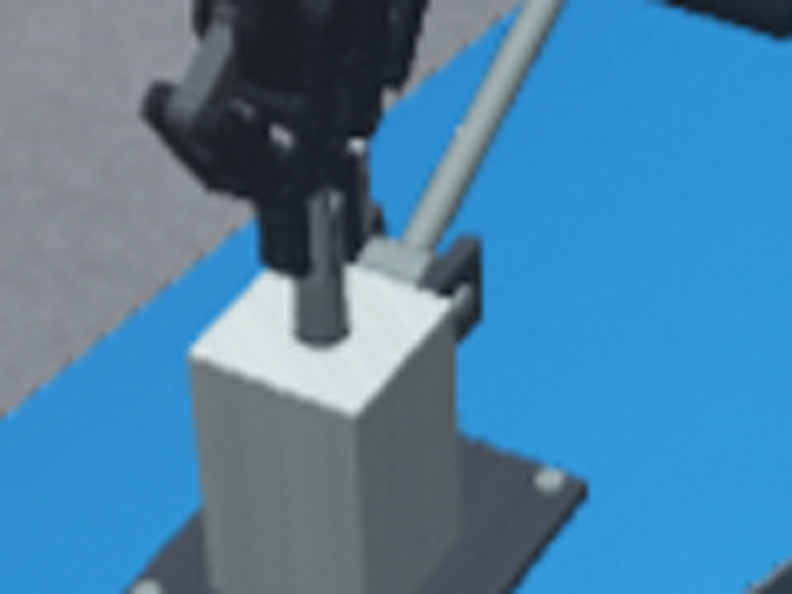

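The pin is held upright. Its top is at crop row ~195, which puts it at z ≈ 0.163, and a dark rim that looks like the ring is at the mouth of the bore (320,340). The wrist carries about 2 N, close to the pin's weight, and side forces are about 1 N. I'll let it settle and hand in.

```bash
python3 -m jog '[[[0,0,0],0],[[0,0,0],0],[[0,0,0],0],[[0,0,0],0],[[0,0,0],0],[[0,0,0],0]]'; python3 -c "
from station import workorder,manip
s=manip.sense();print(s['force'],abs(s['qd']).max());workorder.sign_off()"
```

```text
t: 16.05
tcp_pos: [0.5147, -0.0374, 0.1418]
tool_rot: [0.706, 0.046, -0.046, -0.706]
force: [-0.1, 0.0, -1.3]
finger_gap: 0.163
[-0.14980853  0.03659066 -1.30439813] 0.0022392526364903
the job is handed in; nothing more can be done
```

I pulled the lever to full stroke, eased it back at about 0.4–0.5 rad/s with the handle gripped throughout, then drew the pin up 25 mm and handed in at 16 s while holding it still. No verdict was reported.

**Last checks:**
- **Pin height:** the scene view put the pin's top about 50 mm above the block. That fits about 25 mm after the lever stroke plus the 25 mm rise of the gripper.
- **Forces and stillness:** the wrist carried about 1.3 N vertically, close to the pin's weight, with side forces under 0.2 N. The arm was still.
- **Lever:** it was seen back at rest before I let go of the handle, and nothing touched it afterwards.

**What was off or less certain:**
- **Handle slip:** the handle slid a few mm in the pads, so each stroke stopped about 0.06 rad short. I moved a further 8 mm each time, and the handle's position then agreed with its end points.
- **Image offset:** the wrist-camera calibration disagreed with the jaw centre by 2–3 mm. I centred on the pin from the picture instead, and it gripped with almost no side force.
- **Ring:** I saw a dark rim at the bore's mouth, but could not clearly make it out as the ring.
- **Bystanders:** I did not measure the bottle, phone and tray again at the end, but the arm never went near them.

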